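# Shut up the paint chest

## Robot

A 6-joint arm with a two-finger parallel gripper is mounted at the origin on the work surface. World frame = base frame: x ahead of the robot, y to its left, z up, the work surface at z = 0. Lengths are in m, angles in degrees, forces in N, time in s.
With the tool pointing down it reaches from about 0.4 to 0.825 m from the base axis. Payload 7 kg.
Tool frame: the origin (TCP) lies midway between the tips of the shut fingers; the grasp point (between the pads) lies 19 mm behind it; z points along the fingers, y is the line along which they close (so a half turn about z gives the same grasp; the last joint's range is limited). The gripper opens to 88 mm and grips with 3 to 60 N. Pads are 19 mm wide; open, the fingers measure 130 mm over their backs; the gripper's body (78 mm by 193 mm) begins 47 mm behind the grasp point.
Start: joints at [-54.483, 20.546, 0.682, 0, -70.136, -16.507], TCP at [0.22, -0.638, 0.227] pointing down, gripper open.
Joint ranges: [-176.03, 176.03], [-82.01, 121.73], [-58.28, 71.71], [-173.87, 95.51], [-174.79, -0.11], [-173.66, 173.66]. Speed limits (degrees/s): [136.94, 136.94, 172.46, 180, 180, 180].

## Interface

Orientations are given as [roll, pitch, yaw] about the fixed x, y, z axes, in that order (R = Rz(yaw) Ry(pitch) Rx(roll)).
In Python, from plant import ctrl gives the robot as it stands.
- The arm moves only by the tool arm_command, never from a script. Its argument "steps" is a list of rows, each an object with "translation": the shift along the tool's x, y, z in mm, a list of three; "rotation": the turn, a rotation vector about the tool's x, y, z in units of 5 degrees (1.0 is 5 degrees), a list of three; "claw": the finger opening in mm, from 0 to 87.6. In form: [{"translation": [x, y, z], "rotation": [rx, ry, rz], "claw": claw}, ...]. A call has 1 to 5 rows; each row is the pose to reach, as a shift and turn from the pose commanded when the call began, along the tool's axes at that moment; what a row does not reach only later rows make up. A row lasts 1/10 s, in which the tool goes at most 50 mm and 8.59 degrees, less where a joint would pass 70% of its speed; a pose out of reach is approached as far as the arm can. A call with a gripper value outside its range is refused whole. The fingers move at their own pace and stop on an object; the grip force is fixed at half the most. Time passes only in rows, so rows that repeat a pose let the fingers close. It gives the time, the measured TCP pose, the force, the opening and the grip force at its end, in the units of the state.
- ctrl.get_obs(): the state, without advancing time (a new reading comes with each control period).
- ctrl.snapshot(name): name is "side" or "top" or "wrist"; returns (picture, depth): 400x640x3 uint8, red, green, blue; 400x640 float32, m along the optical axis (not along the pixel's ray), 0 where there is no reading.
- ctrl.calibration(name): a dict with "vertical_fov" (degrees; the focal length in pixels is half the picture's height over the tangent of half this angle, whatever the lens; pixels are square), "cx", "cy" (the principal point, pixels), "rvec" (rotation vector, rad) and "tvec" (3), from world to camera coordinates, as OpenCV has them; the wrist camera has in their place "hand_eye" (4x4, takes a point from camera to tool coordinates, whose origin is the TCP and whose axes are the flange's). Camera axes: x right, y down, z forward; pixel columns grow to the right and rows downward; lengths in m; the calibration is good to about 2 mm. The wrist camera is an equidistant fisheye: a pixel r from the principal point sees the ray r / f radians off the axis. A picture is of the moment at which its call begins: read the wrist's pose just before it. calibration takes no time and is no camera call.
- ctrl.close_job(): hands the job in; it is judged then, once.
The state is a dict: "clock": time; "joint_pos": joint angles; "qvel": joint speeds; "tau": joint torques, N m; "tool_pos": TCP position; "orientation": TCP orientation; "force": force on the tool from outside, world axes, zero at the start; "moment": the same for the moment, N m; "opening": finger opening in m; "gripper_force": force on a finger pad.
Only numpy, scipy, OpenCV 4.12 (cv2) and the standard library are available. Lean on these libraries where they do the work, as an engineer would, in place of code of your own. Each camera call takes 0.05 s, during which the arm holds its last target. There are 200 camera calls.

## Task

Close up the wooden paint chest using only your fingertips, without gripping anything: first push both open drawers fully in, then push the raised lid down until it is fully shut. The chest stands loose on the table, so push gently: do not lift or tip it or shove it along, and leave the brush pot, bottle and paint tin beside it standing where they are. Finish with the hand clear of everything.

Things in the scene. Friction and masses are not known exactly. Their poses are not given: they have to be found in the camera images.
- chest: pale wooden chest, loose on rubber feet, about 4 to 5 kg; slides if pushed sideways with about 15 N or more. Carcass 180 (x) x 300 (y) x 85 mm high without the lid. Origin: centre of its underside. x points from the drawer side to the hinge side (away from the robot within 0.3 rad), y to its left, z up. Two drawers side by side below, an open tray above them under the lid
- drawer_left (a joint): how far the left drawer (at the chest's +y) stands out, in m: 0 = fully in, at its stop; starts 0.035 to 0.075. It slides along the chest's x axis, closing towards +x, stays where it is left, and takes about 2 to 3 N to push
- drawer_right (a joint): the same for the right drawer (at the chest's -y)
- drawer_left_front (a point): centre of the left drawer's dark flat front face (it looks to the chest's -x), 30 mm above the table; moves with the drawer. The front is 143 mm wide, 44 mm high (8 to 52 mm above the table), 12 mm thick, with a flat brass plate and no handle. Shut, this face lies 102 mm to -x of the chest's origin, 12 mm proud of the carcass
- drawer_right_front (a point): the same point on the right drawer's front
- lid (a joint): opening angle of the lid in rad: 0 = shut flat, grows as it opens; starts 0.85 to 1.15, so it leans over the tray towards the drawer side. A stiff friction hinge holds it at any angle, so it must be pushed all the way down; about 1.5 to 4 N at its free edge turns it
- lid_hinge (a point): middle of the hinge line, along the chest's y at its far upper edge: 90 mm to +x of the chest's origin and 85 mm above the table, on the underside of the lid
- lid_edge (a point): middle of the lid's free edge, on its outer (upper) face; the lid is a pale board with a dark inlaid panel, 182 mm from hinge to free edge, 300 mm wide, 8 mm thick. Shut, its outer face is level, 93 mm above the table
- brush_pot: dark steel pot, 72 mm across and 100 mm high, full of brushes reaching about 250 mm high and 95 mm across; loose, to be left alone. Origin: centre of its underside
- oil_bottle: green glass bottle with a black cap, 56 mm across, 150 mm high; loose, to be left alone. Origin: centre of its underside
- paint_tin: yellow-banded metal paint tin, 73 mm across, 72 mm high; loose, to be left alone. Origin: centre of its underside

How it is judged (in metres and radians):
On the way, in this order (a step that is already met when the one before it is completed fails the run):
1. both drawers are fully in (value of joint each of drawer_left, drawer_right below 0.005 m), for 0.2 s.
2. then the lid is shut (value of joint lid below 0.05 rad), for 0.2 s.
At the end, for the whole second after the job is handed in: Both drawers within 5 mm of fully in, the lid within 0.05 rad of shut, the chest flat and at rest on the table within 40 mm of where it started, and the brush pot, bottle and tin upright within 30 mm of their places (all of step 1 and value of joint lid below 0.05 rad and height (world z) of chest below 0.006 m and angle between chest's own z axis and vertical below 0.04 rad and linear speed of chest below 0.02 m/s and distance of chest from where it was at the start of the episode below 0.04 m and distance of each of brush_pot, oil_bottle, paint_tin from where it was at the start of the episode below 0.03 m and angle between each of brush_pot, oil_bottle, paint_tin's own z axis and vertical below 0.15 rad); the robot touches nothing.
It fails at once if the chest is lifted or tipped: raised more than 15 mm or tilted more than 0.12 rad (height (world z) of chest above 0.015 m or angle between chest's own z axis and vertical above 0.12 rad).
It fails at once if the chest is shoved more than 40 mm along the table (distance of chest from where it was at the start of the episode above 0.04 m).
It fails at once if the brush pot is lifted, moved more than 30 mm or tipped more than 0.4 rad (distance of brush_pot from where it was at the start of the episode above 0.03 m or angle between brush_pot's own z axis and vertical above 0.4 rad or height (world z) of brush_pot above 0.015 m).
It fails at once if the bottle is lifted, moved more than 30 mm or tipped more than 0.4 rad (distance of oil_bottle from where it was at the start of the episode above 0.03 m or angle between oil_bottle's own z axis and vertical above 0.4 rad or height (world z) of oil_bottle above 0.015 m).
It fails at once if the tin is lifted, moved more than 30 mm or tipped more than 0.4 rad (distance of paint_tin from where it was at the start of the episode above 0.03 m or angle between paint_tin's own z axis and vertical above 0.4 rad or height (world z) of paint_tin above 0.015 m).
It also fails if it takes over 64 s, if anything falls off the work surface, if the arm or the gripper's body presses on something with over 40 N, if the wrist force passes 120 N, or if a joint passes its speed limit or range.

## Working session

There is one attempt and no reset: what is moved stays moved. The work goes in short steps, Python scripts to look and compute and a tool call to move; the robot and the scene stay as the last step left them, time stands still between calls to the robot, and variables do not carry over. Pictures are saved under pics/ and viewed, at most 10 in all, crops included, and the job is handed in when it is done.

Besides the shell and the picture viewer there is one more tool, called as name([rows], argument=value, ...), one row to a line, values as JSON. arm_command: Moves the arm, as the interface text tells. Its arguments: {"type":"object","properties":{"steps":{"type":"array"}},"required":["steps"]}

```bash
mkdir -p pics; cat > h.py <<'E'
import numpy as np, cv2
from plant import ctrl
def snap(n,name):
    im,d=ctrl.snapshot(n); cv2.imwrite(f'pics/{name}.png',im[:,:,::-1]); np.savez(f'pics/{name}.npz',im=im,d=d); return im,d
def world(n,d):
    c=ctrl.calibration(n); f=200/np.tan(np.radians(c['vertical_fov'])/2)
    v,u=np.mgrid[0:400,0:640]
    P=np.stack([(u-c['cx'])/f*d,(v-c['cy'])/f*d,d],-1)
    R=cv2.Rodrigues(np.array(c['rvec'],float))[0]
    return (P-np.array(c['tvec']).ravel())@R
E
python3 - <<'E'
from h import *
print(ctrl.get_obs())
a,_=snap('top','top1'); b,_=snap('side','side1')
print(ctrl.calibration('top'),ctrl.calibration('side'))
cv2.imwrite('pics/both.png',cv2.resize(np.vstack([a,b])[:,:,::-1],None,fx=.75,fy=.75))
E
```

```text
{'clock': 0.0, 'joint_pos': array([-5.44820424e+01,  2.05926765e+01,  6.36189012e-01, -2.10647233e-02,
       -7.01357228e+01, -1.65059759e+01]), 'qvel': array([-0.07323678,  0.06931469,  0.03783172, -0.01722308,  0.0209239 ,
        0.06568281]), 'tau': array([-9.59420795e-04, -5.82715702e+01,  2.93039507e+01,  6.99655920e+00,
        6.93778595e-03, -1.15162370e-04]), 'tool_pos': array([ 0.21971424, -0.63774316,  0.22562405]), 'orientation': array([ 1.79905963e+02, -7.21482953e-03, -1.60995186e+02]), 'force': array([ 0.91506222, -0.97928569,  0.88951849]), 'moment': array([ 0.02337483,  0.04037647, -0.0525229 ]), 'gripper_force': 0.0, 'opening': 0.08752048143021221}
{'vertical_fov': 43.75468783067999, 'cx': 313.95478007357787, 'cy': 206.50410597276493, 'rvec': array([ 2.18727726, -2.12393836,  0.12995419]), 'tvec': array([0.02453985, 0.60869236, 1.11990432])} {'vertical_fov': 57.75212592335487, 'cx': 322.217949237083, 'cy': 195.46789473362037, 'rvec': array([ 0.49950018, -2.7322635 ,  1.14091992]), 'tvec': array([0.5573962 , 0.21251059, 0.77043368])}
```

View pics/both.png

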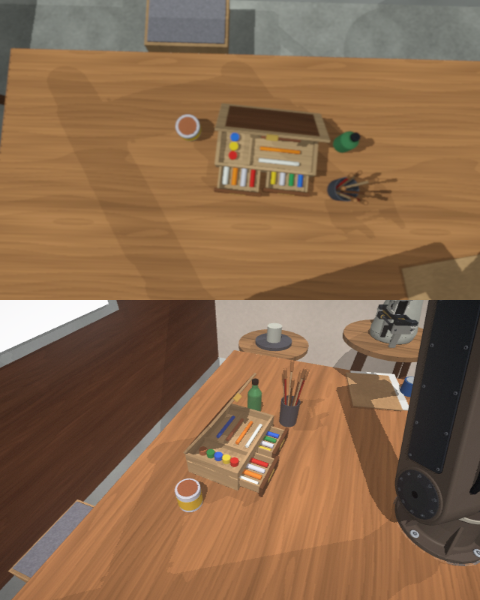

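The top view shows the drawer side towards the robot (down) and the lid at the top. The tin is at about (250,170) px on the left, the bottle at (465,185) and the pot at (460,250) on the right. I'll zoom in and use depth.

```bash
python3 - <<'E'
from h import *
z=np.load('pics/top1.npz'); W=world('top',z['d'])
cv2.imwrite('pics/c1.png',cv2.resize(z['im'][120:290,220:540,::-1],None,fx=2.5,fy=2.5,interpolation=cv2.INTER_CUBIC))
for u in range(225,540,12): print(u,' '.join('%d,%d,%d'%tuple(1000*W[v,u]) for v in range(140,275,12)))
E
```

```text
225 768,263,4 738,262,4 709,261,1 680,259,0 651,258,0 621,256,2 592,254,5 563,253,0 535,252,1 506,251,-1 478,249,0 450,247,3
237 771,235,-3 740,233,1 695,220,73 668,219,71 651,229,1 622,227,1 593,226,-1 564,225,0 536,223,0 507,222,0 479,221,0 451,219,0
249 771,205,1 741,204,0 696,192,74 669,192,70 653,201,-4 623,199,0 594,198,-1 565,196,2 536,195,1 508,193,0 480,192,0 464,36,1186
261 772,176,0 742,175,0 697,165,72 670,165,66 653,171,0 624,170,0 595,169,0 566,167,0 537,166,0 509,164,5 481,164,-2 452,162,2
273 772,147,1 742,146,0 712,144,4 683,143,1 654,142,0 625,141,0 596,140,0 567,139,1 538,137,4 510,136,2 481,135,1 453,134,-1
285 774,118,-1 743,116,1 713,115,2 684,114,2 654,113,4 626,112,0 596,111,2 568,110,2 539,109,-2 511,108,-2 482,107,-3 454,106,-1
297 747,84,103 707,80,159 671,77,206 674,83,59 645,82,64 618,81,59 591,80,58 567,81,17 538,79,29 511,79,18 483,78,1 455,78,-3
309 750,57,97 709,55,153 672,53,207 642,52,232 646,54,63 618,53,68 590,52,76 568,52,16 539,51,28 512,51,16 484,50,0 456,49,0
321 752,30,90 711,30,148 674,29,199 643,29,232 647,27,61 620,26,57 592,25,62 565,25,5
[... 1887 characters left out ...]
787,-378,3 758,-379,-1 729,-379,-1 698,-377,2 669,-377,0 640,-376,2 611,-375,3 582,-377,-1 554,-377,-4 525,-376,0 492,-313,179 467,-294,231
501 789,-408,0 759,-408,0 730,-408,-3 699,-406,1 670,-407,-2 640,-404,4 612,-406,-2 583,-405,0 536,-317,235 525,-402,4 497,-403,0 469,-402,1
513 789,-436,3 760,-438,-3 730,-437,-1 700,-435,1 671,-435,0 642,-434,0 613,-435,-2 583,-432,3 555,-433,-1 526,-432,0 498,-432,0 470,-430,2
525 791,-467,0 762,-468,-4 731,-466,-1 701,-464,0 672,-465,-1 642,-463,1 613,-461,2 585,-463,-2 556,-460,4 527,-461,-1 499,-460,0 471,-460,0
537 790,-494,3 762,-496,-2 732,-494,0 703,-495,-3 672,-492,1 643,-491,1 614,-491,0 586,-492,-2 557,-489,1 528,-489,1 500,-488,1 472,-486,4
```

View pics/c1.png

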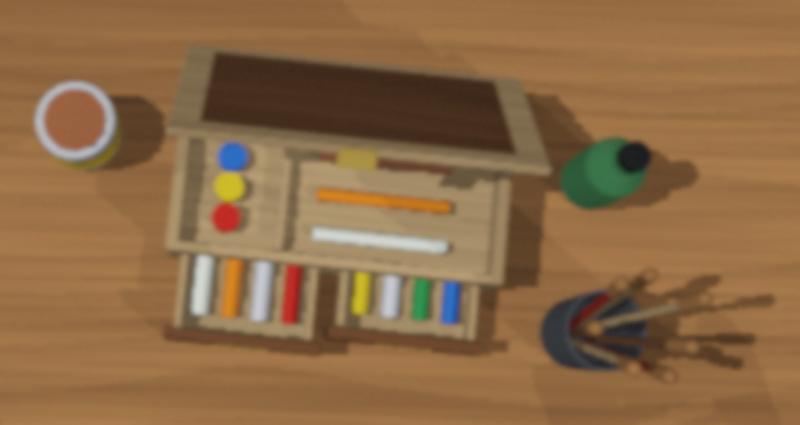

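The crop shows both drawer fronts as dark strips at about (165-320,340) and (330-495,345) crop px. The lid leans up behind the tray, and the pot is clear of the right drawer at about (590,335). Next I fit the lid plane, the drawer fronts and the carcass front rim.

```bash
python3 - <<'E'
from h import *
z=np.load('pics/top1.npz'); W=world('top',z['d']).reshape(-1,3)
b=(W[:,0]>.45)&(W[:,0]<.8)&(W[:,1]>-.21)&(W[:,1]<.11)
L=W[b&(W[:,2]>.11)&(W[:,2]<.225)]
for _ in range(3):
    c=L.mean(0); n=np.linalg.svd(L-c,full_matrices=False)[2][2]; n*=np.sign(n[2]); L=L[abs((L-c)@n)<.006]
print('lid normal',n,'n',len(L),'angle',np.arccos(n[2]),'yaw',np.arctan2(-n[1],-n[0]))
yaw=np.arctan2(-n[1],-n[0]); ex=np.array([np.cos(yaw),np.sin(yaw)]); ey=np.array([-ex[1],ex[0]])
X=W[:,:2]@ex; Y=W[:,:2]@ey
# hinge: outer face at height 93 approx when shut
th=np.arccos(n[2]); 
k=b&(abs((W-c)@n)<.006)&(W[:,2]>.1); print('lid Y',np.percentile(Y[k],[.5,99.5]),'zmax',np.percentile(W[k,2],99.5),'Xmin',np.percentile(X[k],.5))
# line of outer face: hinge(X0,.085)+8mm*n + s*(-cos,sin)
cx=c[:2]@ex; s=(c[2]-.085-.008*np.cos(th))/np.sin(th); X0=cx+.008*np.sin(th)*1+s*np.cos(th)
print('hinge X',X0)
r=b&(W[:,2]>.079)&(W[:,2]<.095)&(X<X0-.15); print('carcass rim Xmin',np.percentile(X[r],[1,3,10,50]),'Y',np.percentile(Y[r],[.5,99.5]))
Yc=Y[r].min()/2+Y[r].max()/2; Yc=np.mean(np.percentile(Y[k],[.5,99.5])); print('Yc',Yc)
for nm,sg in(('L',1),('R',-1)):
    q=b&(W[:,2]>.044)&(W[:,2]<.057)&(X<X0-.19)&(sg*(Y-Yc)>0); print(nm,q.sum(),np.percentile(X[q],[1,5,50,95]),np.percentile(Y[q],[1,99]))
O=(X0-.09)*ex+Yc*ey; print('origin',O,'ex',ex)
E
```

```text
lid normal [ 0.80768085 -0.06308649  0.58623522] n 3876 angle 0.9443924083356939 yaw 3.0636427210222825
lid Y [-0.14735753  0.14820108] zmax 0.2396471670818094 Xmin -0.740982941682163
hinge X -0.6246245540411541Traceback (most recent call last):
  File "<stdin>", line 16, in <module>
    return _quantile_unchecked(
        a, q, axis, out, overwrite_input, method, keepdims, weights)
    return _ureduce(a,
                    func=_quantile_ureduce_func,
    ...<5 lines>...
                    overwrite_input=overwrite_input,
                    method=method)
    r = func(a, **kwargs)
    result = _quantile(arr,
                       quantiles=q,
    ...<2 lines>...
                       out=out,
                       weights=wgt)
    slices_having_nans = np.isnan(arr[-1, ...])
                                  ~~~^^^^^^^^^
IndexError: index -1 is out of bounds for axis 0 with size 0
```

```bash
cat > m.py <<'E'
from h import *
import sys
def meas(name):
    z=np.load(f'pics/{name}.npz'); W=world('top',z['d']).reshape(-1,3)
    b=(W[:,0]>.45)&(W[:,0]<.8)&(W[:,1]>-.21)&(W[:,1]<.11)
    L=W[b&(W[:,2]>.11)&(W[:,2]<.225)]
    for _ in range(3):
        c=L.mean(0); n=np.linalg.svd(L-c,full_matrices=False)[2][2]; n*=np.sign(n[2]); L=L[abs((L-c)@n)<.006]
    yaw=np.arctan2(n[1],n[0]); ex=np.array([np.cos(yaw),np.sin(yaw)]); ey=np.array([-ex[1],ex[0]])
    print('yaw',yaw,'th',np.arccos(n[2]))
    X=W[:,:2]@ex; Y=W[:,:2]@ey; th=np.arccos(n[2])
    k=b&(abs((W-c)@n)<.006)&(W[:,2]>.1); Yc=np.mean(np.percentile(Y[k],[.5,99.5])); print('lid Y',np.percentile(Y[k],[.5,99.5]),'top',np.percentile(X[k],.5),np.percentile(W[k,2],99.5))
    s=(c[2]-.085-.008*np.cos(th))/np.sin(th); X0=c[:2]@ex-.008*np.sin(th)+s*np.cos(th); print('hinge X',X0)
    r=b&(W[:,2]>.079)&(W[:,2]<.095)&(X<X0-.15); print('rim X',np.percentile(X[r],[1,5,50]),'exp',X0-.18,'Y',np.percentile(Y[r],[.5,99.5]))
    for nm,sg in(('L',1),('R',-1)):
        q=b&(W[:,2]>.044)&(W[:,2]<.057)&(X<X0-.185)&(sg*(Y-Yc)>0); x=np.percentile(X[q],[2,10,50]) ; print(nm,q.sum(),x,'out',X0-.192-x,np.percentile(Y[q],[1,99]))
    print('origin',(X0-.09)*ex+Yc*ey,'Yc',Yc)
if __name__=='__main__': meas(sys.argv[1])
E
python3 m.py top1
```

```text
yaw -0.07794993256751064 th 0.9443924083356939
lid Y [-0.14820108  0.14735753] top 0.6370438335600555 0.2396471670818094
hinge X 0.7433289600088324
rim X [0.56188701 0.56217588 0.56678082] exp 0.5633289600088325 Y [-0.15021183  0.14850219]
L 407 [0.4832888  0.48439816 0.49036976] out [0.06804016 0.0669308  0.0609592 ] [0.0041024  0.14291656]
R 389 [0.49949488 0.50049143 0.5061581 ] out [0.05183408 0.05083753 0.04517086] [-0.14368291 -0.00418138]
origin [ 0.65131224 -0.05129589] Yc -0.000421776665112894
```

```bash
cat > go.py <<'E'
# go.py X Y z yaw(deg, tool) : chest-aligned coords -> tool deltas
from h import *; import sys
from scipy.spatial.transform import Rotation as Ro
o=ctrl.get_obs(); p=o['tool_pos']; R=Ro.from_euler('xyz',o['orientation'],degrees=True)
a=-.07795; ex=np.array([np.cos(a),np.sin(a)]); ey=np.array([-ex[1],ex[0]])
print('t',round(o['clock'],2),'now X,Y,z',np.round([p[:2]@ex,p[:2]@ey,p[2]],4),'ori',np.round(o['orientation'],1),'F',np.round(o['force'],1),'j',np.round(o['joint_pos']),'open',round(o['opening'],3))
if len(sys.argv)>1:
    X,Y,z,yaw=map(float,sys.argv[1:5]); w=np.r_[X*ex+Y*ey,z]
    print('translation mm',np.round(1000*R.inv().apply(w-p),1),'rot units',np.round((R.inv()*Ro.from_euler('xyz',[180,0,yaw],degrees=True)).as_rotvec(degrees=True)/5,2))
E
python3 go.py .40 0.0 .36 175.5; python3 -c "
from h import *
print(ctrl.calibration('wrist')['hand_eye'])"
```

```text
t 0.1 now X,Y,z [ 0.2687 -0.6187  0.2257] ori [ 179.9   -0.  -161. ] F [-0.2  0.2  0. ] j [-54.  21.   1.  -0. -70. -17.] open 0.088
translation mm [-366.9  515.5 -133.6] rot units [ 0.02 -0.01  4.7 ]
[[ 1.27213486e-03 -9.64065980e-01 -2.65659874e-01  7.39167833e-02]
 [ 9.99999190e-01  1.21668970e-03  3.73276849e-04 -1.06606347e-03]
 [-3.66378783e-05 -2.65660134e-01  9.64066747e-01 -1.58273315e-01]
 [ 0.00000000e+00  0.00000000e+00  0.00000000e+00  1.00000000e+00]]
```

arm_command([
  {"translation": [0,0,-45],"rotation": [0,0,0],"claw": 0},
  {"translation": [0,0,-90],"rotation": [0,0,0],"claw": 0},
  {"translation": [0,0,-135],"rotation": [0,0,0],"claw": 0},
])

```text
clock: 0.4
tool_pos: [0.2196, -0.6378, 0.3627]
orientation: [179.9, -0.0, -161.0]
force: [0.7, -0.6, 0.2]
opening: 0.0692
gripper_force: 0.0
```

arm_command([
  {"translation": [-30,40,0],"rotation": [0,0,0],"claw": 0},
  {"translation": [-60,79,0],"rotation": [0,0,0],"claw": 0},
  {"translation": [-90,119,0],"rotation": [0,0,0],"claw": 0},
  {"translation": [-121,158,0],"rotation": [0,0,0],"claw": 0},
  {"translation": [-151,198,0],"rotation": [0,0,0],"claw": 0},
])

```text
clock: 0.9
tool_pos: [0.2982, -0.3999, 0.3611]
orientation: [180.0, -0.0, -161.0]
force: [2.6, -0.7, 0.7]
opening: 0.0288
gripper_force: 0.0
```

arm_command([
  {"translation": [-30,40,0],"rotation": [0,0,1],"claw": 0},
  {"translation": [-60,79,0],"rotation": [0,0,2],"claw": 0},
  {"translation": [-90,119,0],"rotation": [0,0,3],"claw": 0},
  {"translation": [-121,158,0],"rotation": [0,0,4],"claw": 0},
  {"translation": [-151,198,0],"rotation": [0,0,4.7],"claw": 0},
])

```text
clock: 1.4
tool_pos: [0.3762, -0.1635, 0.3616]
orientation: [180.0, 0.0, 175.3]
force: [1.4, -0.0, -0.7]
opening: 0.0007
gripper_force: 0.0
```

```bash
python3 go.py .44 0.074 .20 175.5
```

```text
t 1.4 now X,Y,z [ 0.3878 -0.1337  0.3616] ori [180.    0.  175.3] F [ 1.4 -0.  -0.7] j [  4.  -9. -16.  -0. -83. -99.] open 0.001
translation mm [-51.3 207.9 161.7] rot units [ 0.    0.01 -0.04]
```

arm_command([
  {"translation": [-12,48,0],"rotation": [0,0,0],"claw": 0},
  {"translation": [-24,96,0],"rotation": [0,0,0],"claw": 0},
  {"translation": [-36,144,0],"rotation": [0,0,0],"claw": 0},
  {"translation": [-48,192,10],"rotation": [0,0,0],"claw": 0},
  {"translation": [-51,208,50],"rotation": [0,0,0],"claw": 0},
])

```text
clock: 1.9
tool_pos: [0.4463, 0.0421, 0.3138]
orientation: [179.8, 0.4, 175.7]
force: [0.9, -0.5, -1.4]
opening: 0.0007
gripper_force: 0.0
```

arm_command([
  {"translation": [0,0,50],"rotation": [0,0,0],"claw": 0},
  {"translation": [0,0,100],"rotation": [0,0,0],"claw": 0},
  {"translation": [0,0,150],"rotation": [0,0,0],"claw": 0},
  {"translation": [0,0,200],"rotation": [0,0,0],"claw": 0},
  {"translation": [0,0,200],"rotation": [0,0,0],"claw": 0},
])

```text
clock: 2.4
tool_pos: [0.4389, 0.036, 0.1063]
orientation: [-179.7, -0.6, 175.4]
force: [-0.6, -0.8, 0.1]
opening: 0.0009
gripper_force: 0.0
```

```bash
python3 go.py .465 0.072 .036 175.5
```

```text
t 2.4 now X,Y,z [0.4348 0.07   0.1063] ori [-179.7   -0.6  175.4] F [-0.6 -0.8  0.1] j [  30.    6.  -37.   -0.  -48. -125.] open 0.001
translation mm [-30.9   2.4  70. ] rot units [-0.06 -0.12 -0.01]
```

arm_command([
  {"translation": [0,2,35],"rotation": [0,0,0],"claw": 0},
  {"translation": [0,2,70],"rotation": [0,0,0],"claw": 0},
  {"translation": [-10,2,70],"rotation": [0,-0.1,0],"claw": 0},
  {"translation": [-20,2,70],"rotation": [0,-0.1,0],"claw": 0},
  {"translation": [-30,2,70],"rotation": [0,-0.1,0],"claw": 0},
])

```text
clock: 2.9
tool_pos: [0.4765, 0.0384, 0.0442]
orientation: [179.9, 0.7, 175.6]
force: [0.3, 1.7, 1.7]
opening: 0.0005
gripper_force: 2.8
```

arm_command([
  {"translation": [-6,0,0],"rotation": [0,0,0],"claw": 0},
  {"translation": [-12,0,0],"rotation": [0,0,0],"claw": 0},
  {"translation": [-18,0,0],"rotation": [0,0,0],"claw": 0},
  {"translation": [-24,0,0],"rotation": [0,0,0],"claw": 0},
  {"translation": [-30,0,0],"rotation": [0,0,0],"claw": 0},
])

```text
clock: 3.4
tool_pos: [0.5038, 0.0351, 0.0419]
orientation: [-180.0, 0.5, 175.5]
force: [-2.7, 0.8, 1.8]
opening: 0.0009
gripper_force: 1.1
```

```bash
python3 go.py .5415 0.072 .036 175.5
```

```text
t 3.4 now X,Y,z [0.4995 0.0743 0.0419] ori [-180.     0.5  175.5] F [-2.7  0.8  1.8] j [  27.   16.  -34.    0.  -39. -121.] open 0.001
translation mm [-41.9  -2.2   6.3] rot units [-0.   0.1  0. ]
```

arm_command([
  {"translation": [-6,0,2],"rotation": [0,0,0],"claw": 0},
  {"translation": [-12,0,4],"rotation": [0,0,0],"claw": 0},
  {"translation": [-18,0,4],"rotation": [0,0,0],"claw": 0},
  {"translation": [-24,0,4],"rotation": [0,0,0],"claw": 0},
  {"translation": [-30,0,4],"rotation": [0,0,0],"claw": 0},
])

```text
clock: 3.9
tool_pos: [0.5334, 0.0328, 0.0376]
orientation: [-180.0, 0.4, 175.5]
force: [-1.9, 0.2, -0.9]
opening: 0.0003
gripper_force: 1.1
```

arm_command([
  {"translation": [-2,0,0],"rotation": [0,0,0],"claw": 0},
  {"translation": [-4,0,0],"rotation": [0,0,0],"claw": 0},
  {"translation": [-6,0,0],"rotation": [0,0,0],"claw": 0},
  {"translation": [-6,0,0],"rotation": [0,0,0],"claw": 0},
])

```text
clock: 4.3
tool_pos: [0.5397, 0.0324, 0.0382]
orientation: [-180.0, 0.5, 175.5]
force: [-1.1, -0.5, -0.9]
opening: 0.0001
gripper_force: 0.6
```

```bash
python3 go.py .5415 0.072 .036 175.5
```

```text
t 4.3 now X,Y,z [0.5355 0.0743 0.0382] ori [-180.     0.5  175.5] F [-1.1 -0.5 -0.9] j [  24.   19.  -30.    0.  -40. -119.] open 0.0
translation mm [-6.  -2.3  2.3] rot units [-0.   0.1  0. ]
```

Creeping towards the stop and watching the force.

arm_command([
  {"translation": [-1.5,0,0],"rotation": [0,0,0],"claw": 0},
  {"translation": [-3,0,0],"rotation": [0,0,0],"claw": 0},
  {"translation": [-4,0,0],"rotation": [0,0,0],"claw": 0},
  {"translation": [-4,0,0],"rotation": [0,0,0],"claw": 0},
])

```text
clock: 4.7
tool_pos: [0.543, 0.0321, 0.0382]
orientation: [-180.0, 0.5, 175.5]
force: [-4.9, 1.2, 1.8]
opening: 0.0008
gripper_force: 2.3
```

arm_command([
  {"translation": [-1,0,0],"rotation": [0,0,0],"claw": 0},
  {"translation": [-2,0,0],"rotation": [0,0,0],"claw": 0},
  {"translation": [-2,0,0],"rotation": [0,0,0],"claw": 0},
])

```text
clock: 5.0
tool_pos: [0.543, 0.032, 0.0382]
orientation: [-180.0, 0.3, 175.5]
force: [-13.0, 5.2, 9.4]
opening: 0.0003
gripper_force: 6.7
```

The left drawer is at its stop, since the force rose with no further motion. Backing off and moving across to the right drawer.

arm_command([
  {"translation": [20,0,0],"rotation": [0,0,0],"claw": 0},
  {"translation": [50,0,0],"rotation": [0,0,0],"claw": 0},
  {"translation": [85,0,0],"rotation": [0,0,0],"claw": 0},
  {"translation": [85,-45,0],"rotation": [0,0,0],"claw": 0},
  {"translation": [85,-90,0],"rotation": [0,0,0],"claw": 0},
])

```text
clock: 5.5
tool_pos: [0.4547, -0.0499, 0.0385]
orientation: [179.9, 0.7, 175.9]
force: [2.1, 0.5, 0.6]
opening: 0.0003
gripper_force: 0.0
```

arm_command([
  {"translation": [0,-45,0],"rotation": [0,0,0],"claw": 0},
  {"translation": [0,-45,0],"rotation": [0,0,0],"claw": 0},
])

```text
clock: 5.7
tool_pos: [0.4502, -0.0994, 0.0379]
orientation: [180.0, 0.6, 175.3]
force: [0.0, 0.1, 0.9]
opening: 0.0004
gripper_force: 0.0
```

```bash
python3 go.py .53 -0.06 .036 175.5; python3 - <<'E'
from h import *
snap('top','top2')
E
```

```text
t 5.7 now X,Y,z [ 0.4565 -0.064   0.0379] ori [180.    0.6 175.3] F [0.  0.1 0.9] j [  12.   13.  -40.    0.  -37. -107.] open 0.0
translation mm [-73.4   4.3   2.6] rot units [ 0.    0.12 -0.04]
```

View pics/top2.png

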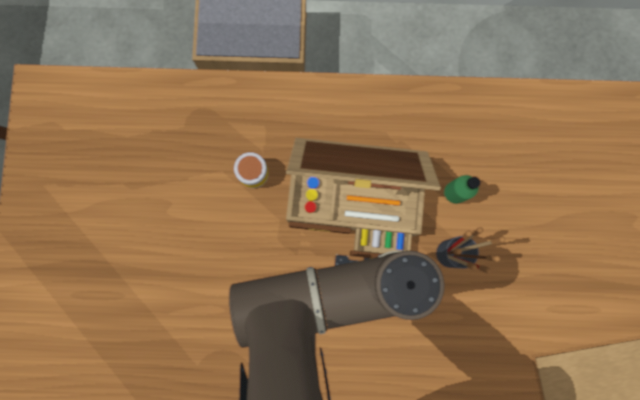

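The view shows the left drawer flush at about (320,228) and the right drawer still out at (383,245). The tray contents, tin, bottle and pot are undisturbed. Now pushing the right drawer.

arm_command([
  {"translation": [-12,4,1],"rotation": [0,0,0],"claw": 0},
  {"translation": [-22,4,2],"rotation": [0,0,0],"claw": 0},
  {"translation": [-29,4,2],"rotation": [0,0,0],"claw": 0},
  {"translation": [-35,4,2],"rotation": [0,0,0],"claw": 0},
  {"translation": [-41,4,2],"rotation": [0,0,0],"claw": 0},
])

```text
clock: 6.25
tool_pos: [0.4913, -0.0946, 0.0354]
orientation: [-180.0, 0.4, 175.6]
force: [-1.7, 2.2, -0.1]
opening: 0.0006
gripper_force: 1.1
```

arm_command([
  {"translation": [-6,0,0],"rotation": [0,0,0],"claw": 0},
  {"translation": [-12,0,0],"rotation": [0,0,0],"claw": 0},
  {"translation": [-18,0,0],"rotation": [0,0,0],"claw": 0},
  {"translation": [-24,0,0],"rotation": [0,0,0],"claw": 0},
  {"translation": [-30,0,0],"rotation": [0,0,0],"claw": 0},
])

```text
clock: 6.75
tool_pos: [0.5214, -0.0977, 0.0359]
orientation: [-180.0, 0.5, 175.5]
force: [-1.5, 1.2, -2.9]
opening: 0.0004
gripper_force: 1.1
```

```bash
python3 go.py .539 -0.06 .036 175.5
```

```text
t 6.75 now X,Y,z [ 0.5274 -0.0568  0.0359] ori [-180.     0.5  175.5] F [-1.5  1.2 -2.9] j [  11.   19.  -31.    0.  -40. -105.] open 0.0
translation mm [-11.6  -3.2   0. ] rot units [-0.    0.09  0.  ]
```

arm_command([
  {"translation": [-3,0,0],"rotation": [0,0,0],"claw": 0},
  {"translation": [-6,0,0],"rotation": [0,0,0],"claw": 0},
  {"translation": [-9,0,0],"rotation": [0,0,0],"claw": 0},
  {"translation": [-10,0,0],"rotation": [0,0,0],"claw": 0},
])

```text
clock: 7.15
tool_pos: [0.5314, -0.0984, 0.0362]
orientation: [-180.0, 0.5, 175.5]
force: [-2.5, -0.5, -1.6]
opening: 0.0004
gripper_force: 1.0
```

arm_command([
  {"translation": [-1,0,0],"rotation": [0,0,0],"claw": 0},
  {"translation": [-2,0,0],"rotation": [0,0,0],"claw": 0},
  {"translation": [-2,0,0],"rotation": [0,0,0],"claw": 0},
])

```text
clock: 7.45
tool_pos: [0.5327, -0.0985, 0.0362]
orientation: [-180.0, 0.5, 175.5]
force: [-3.7, 0.7, 0.5]
opening: 0.0009
gripper_force: 1.8
```

arm_command([
  {"translation": [-1,0,0],"rotation": [0,0,0],"claw": 0},
  {"translation": [-1.5,0,0],"rotation": [0,0,0],"claw": 0},
  {"translation": [-1.5,0,0],"rotation": [0,0,0],"claw": 0},
])

```text
clock: 7.75
tool_pos: [0.5328, -0.0985, 0.0361]
orientation: [-180.0, 0.3, 175.5]
force: [-8.3, 2.9, 5.8]
opening: 0.0002
gripper_force: 4.5
```

Both drawers are at their stops, reading the same X of 0.539. Backing off and rising.

arm_command([
  {"translation": [20,0,0],"rotation": [0,0,0],"claw": 0},
  {"translation": [60,0,0],"rotation": [0,0,0],"claw": 0},
  {"translation": [85,0,-20],"rotation": [0,0,0],"claw": 0},
  {"translation": [85,30,-60],"rotation": [0,0,0],"claw": 0},
  {"translation": [85,55,-100],"rotation": [0,0,0],"claw": 0},
])

```text
clock: 8.25
tool_pos: [0.4534, -0.0365, 0.1372]
orientation: [180.0, 0.6, 175.5]
force: [2.5, 0.6, 0.2]
opening: 0.0004
gripper_force: 0.0
```

arm_command([
  {"translation": [0,0,-50],"rotation": [0,0,0],"claw": 0},
  {"translation": [0,0,-100],"rotation": [0,0,0],"claw": 0},
  {"translation": [0,0,-150],"rotation": [0,0,0],"claw": 0},
  {"translation": [0,0,-200],"rotation": [0,0,0],"claw": 0},
  {"translation": [0,0,-200],"rotation": [0,0,0],"claw": 0},
])

```text
clock: 8.75
tool_pos: [0.4553, -0.0367, 0.3437]
orientation: [179.8, 1.3, 175.6]
force: [0.3, -0.1, -1.4]
opening: 0.0004
gripper_force: 0.0
```

```bash
python3 - <<'E'
from h import *
snap('top','top3')
E
python3 m.py top3; python3 go.py .665 0 .31 175.5
```

```text
yaw -0.0778243305016445 th 0.9449013709457611
lid Y [-0.14816139  0.14742182] top 0.4801328014783991 0.4554374744694129
hinge X 0.7432437153594877
rim X [0.56191413 0.56216979 0.5667269 ] exp 0.5632437153594878 Y [-0.15018949  0.14836922]
L 232 [0.54994358 0.5504971  0.55379429] out [ 0.00130014  0.00074662 -0.00255058] [0.0041432  0.14313495]
R 151 [0.55014181 0.55069107 0.55437627] out [ 0.00110191  0.00055265 -0.00313255] [-0.10226255 -0.00319833]
origin [ 0.65123774 -0.05115562] Yc -0.00036978721975801376
t 8.8 now X,Y,z [ 0.4554 -0.001   0.3399] ori [179.8   1.1 175.5] F [ 0.8 -0.1 -0.6] j [  21.   -5.  -15.    0.  -79. -115.] open 0.001
translation mm [-209.     0.9   33.8] rot units [0.04 0.21 0.01]
```

Both drawers read shut, the chest has not moved and the lid is at 0.945 rad. Moving above the lid near its free edge.

arm_command([
  {"translation": [-48,0,0],"rotation": [0,0.2,0],"claw": 0},
  {"translation": [-96,0,0],"rotation": [0,0.2,0],"claw": 0},
  {"translation": [-144,0,0],"rotation": [0,0.2,0],"claw": 0},
  {"translation": [-190,0,0],"rotation": [0,0.2,0],"claw": 0},
  {"translation": [-216,0,0],"rotation": [0,0.2,0],"claw": 0},
])

```text
clock: 9.3
tool_pos: [0.6699, -0.0541, 0.3346]
orientation: [-180.0, -0.6, 175.5]
force: [-0.3, 0.2, -0.7]
opening: 0.0006
gripper_force: 0.0
```

arm_command([
  {"translation": [0,0,40],"rotation": [0,0,0],"claw": 0},
  {"translation": [0,0,80],"rotation": [0,0,0],"claw": 0},
  {"translation": [0,0,100],"rotation": [0,0,0],"claw": 0},
  {"translation": [0,0,100],"rotation": [0,0,0],"claw": 0},
])

```text
clock: 9.7
tool_pos: [0.6644, -0.0538, 0.2326]
orientation: [-179.9, -0.9, 175.5]
force: [-0.5, 0.0, 0.7]
opening: 0.0003
gripper_force: 0.0
```

```bash
python3 go.py .671 0 .211 175.5
```

```text
t 9.7 now X,Y,z [ 0.6665 -0.0019  0.2326] ori [-179.9   -0.9  175.5] F [-0.5  0.   0.7] j [  12.   20.    1.   -0.  -72. -106.] open 0.0
translation mm [-4.8  1.9 21.5] rot units [-0.01 -0.18 -0.  ]
```

arm_command([
  {"translation": [0,2,10],"rotation": [0,0,0],"claw": 0},
  {"translation": [0,2,18],"rotation": [0,0,0],"claw": 0},
  {"translation": [3,2,25],"rotation": [0,0,0],"claw": 0},
  {"translation": [8,2,31],"rotation": [0,0,0],"claw": 0},
  {"translation": [13,2,36],"rotation": [0,0,0],"claw": 0},
])

```text
clock: 10.2
tool_pos: [0.653, -0.0507, 0.202]
orientation: [180.0, -0.4, 175.5]
force: [0.5, -0.2, 2.9]
opening: 0.0005
gripper_force: 1.3
```

```bash
python3 go.py .625 0 .165 175.5
```

```text
t 10.2 now X,Y,z [6.55e-01 3.00e-04 2.02e-01] ori [180.   -0.4 175.5] F [ 0.5 -0.2  2.9] j [  13.   20.   -4.   -0.  -67. -107.] open 0.0
translation mm [29.7 -0.4 37.2] rot units [ 0.   -0.08  0.  ]
```

Contact is as predicted at 2.9 N. Following the arc down.

arm_command([
  {"translation": [6,0,7],"rotation": [0,0,0],"claw": 0},
  {"translation": [12,0,14],"rotation": [0,0,0],"claw": 0},
  {"translation": [18,0,21],"rotation": [0,0,0],"claw": 0},
  {"translation": [24,0,29],"rotation": [0,0,0],"claw": 0},
  {"translation": [30,0,37],"rotation": [0,0,0],"claw": 0},
])

```text
clock: 10.7
tool_pos: [0.6221, -0.0483, 0.1639]
orientation: [180.0, -0.5, 175.5]
force: [1.8, 0.3, 1.2]
opening: 0.0006
gripper_force: 1.0
```

arm_command([
  {"translation": [4,0,8],"rotation": [0,0,0],"claw": 0},
  {"translation": [8,0,16],"rotation": [0,0,0],"claw": 0},
  {"translation": [12,0,24],"rotation": [0,0,0],"claw": 0},
  {"translation": [15,0,32],"rotation": [0,0,0],"claw": 0},
  {"translation": [17,0,40],"rotation": [0,0,0],"claw": 0},
])

```text
clock: 11.2
tool_pos: [0.6051, -0.047, 0.1241]
orientation: [-180.0, -0.5, 175.5]
force: [-0.8, 1.3, 0.9]
opening: 0.0005
gripper_force: 1.0
```

```bash
python3 go.py .603 0 .095 175.5
```

```text
t 11.2 now X,Y,z [6.069e-01 3.000e-04 1.241e-01] ori [-180.    -0.5  175.5] F [-0.8  1.3  0.9] j [  14.   19.  -15.   -0.  -56. -108.] open 0.0
translation mm [ 3.7 -0.3 29.1] rot units [-0.  -0.1  0. ]
```

arm_command([
  {"translation": [1,0,6],"rotation": [0,0,0],"claw": 0},
  {"translation": [2,0,12],"rotation": [0,0,0],"claw": 0},
  {"translation": [3,0,18],"rotation": [0,0,0],"claw": 0},
  {"translation": [3,0,23],"rotation": [0,0,0],"claw": 0},
  {"translation": [3,0,26],"rotation": [0,0,0],"claw": 0},
])

```text
clock: 11.7
tool_pos: [0.6019, -0.0467, 0.0982]
orientation: [-180.0, -0.5, 175.5]
force: [-0.5, -0.4, 1.7]
opening: 0.0001
gripper_force: 0.9
```

arm_command([
  {"translation": [0,0,1.5],"rotation": [0,0,0],"claw": 0},
  {"translation": [0,0,3],"rotation": [0,0,0],"claw": 0},
  {"translation": [0,0,3],"rotation": [0,0,0],"claw": 0},
])

```text
clock: 12.0
tool_pos: [0.6024, -0.0467, 0.0958]
orientation: [180.0, -0.5, 175.5]
force: [-0.3, 0.9, -0.3]
opening: 0.0007
gripper_force: 0.0
```

arm_command([
  {"translation": [0,0,1.5],"rotation": [0,0,0],"claw": 0},
  {"translation": [0,0,3],"rotation": [0,0,0],"claw": 0},
  {"translation": [0,0,3],"rotation": [0,0,0],"claw": 0},
])

```text
clock: 12.3
tool_pos: [0.6025, -0.0466, 0.0933]
orientation: [180.0, -0.5, 175.5]
force: [-1.8, -0.0, 4.4]
opening: 0.0004
gripper_force: 2.1
```

arm_command([
  {"translation": [0,0,1],"rotation": [0,0,0],"claw": 0},
  {"translation": [0,0,2],"rotation": [0,0,0],"claw": 0},
  {"translation": [0,0,2],"rotation": [0,0,0],"claw": 0},
])

```text
clock: 12.6
tool_pos: [0.6025, -0.0467, 0.0931]
orientation: [-180.0, -0.4, 175.6]
force: [-7.7, 1.8, 18.4]
opening: 0.0006
gripper_force: 9.1
```

The lid is on its stop at z = 0.093 with the force rising. Lifting clear and retreating.

arm_command([
  {"translation": [0,0,-20],"rotation": [0,0,0],"claw": 0},
  {"translation": [0,0,-60],"rotation": [0,0,0],"claw": 0},
  {"translation": [0,0,-105],"rotation": [0,0,0],"claw": 0},
  {"translation": [0,0,-150],"rotation": [0,0,0],"claw": 0},
  {"translation": [0,0,-195],"rotation": [0,0,0],"claw": 0},
])

```text
clock: 13.1
tool_pos: [0.6037, -0.0468, 0.2877]
orientation: [180.0, -0.5, 175.5]
force: [1.6, 1.0, 0.2]
opening: 0.0002
gripper_force: 0.0
```

arm_command([
  {"translation": [48,0,-20],"rotation": [0,0,0],"claw": 0},
  {"translation": [96,0,-30],"rotation": [0,0,0],"claw": 0},
  {"translation": [144,0,-30],"rotation": [0,0,0],"claw": 0},
  {"translation": [160,0,-30],"rotation": [0,0,0],"claw": 0},
  {"translation": [160,0,-30],"rotation": [0,0,0],"claw": 0},
])

```text
clock: 13.6
tool_pos: [0.443, -0.0343, 0.3184]
orientation: [179.9, -0.3, 175.6]
force: [1.4, 1.3, 0.2]
opening: 0.0002
gripper_force: 0.0
```

```bash
python3 - <<'E'
from h import *
im,d=snap('top','top4'); W=world('top',d).reshape(-1,3)
X=W[:,0]*.99696-W[:,1]*.07787; Y=W[:,0]*.07787+W[:,1]*.99696
k=(X>.575)&(X<.735)&(abs(Y)<.14)&(W[:,2]<.13)&(W[:,2]>.07)
A=np.c_[X[k],Y[k],np.ones(k.sum())]; print(k.sum(),np.linalg.lstsq(A,W[k,2],rcond=None)[0][:2],W[k,2].mean())
k=(abs(X-.56)<.2)&(abs(Y)<.15)&(W[:,2]>.084)&(W[:,2]<.1); print('lid X',np.percentile(X[k],[1,99]),'Y',np.percentile(Y[k],[1,99]))
for s in(1,-1):
    q=(W[:,2]>.03)&(W[:,2]<.057)&(X>.45)&(X<.6)&(s*Y>0)&(abs(Y)<.145); print(q.sum(), np.percentile(X[q],[2,50]) if q.any() else '')
E
python3 go.py
```

```text
8923 [-0.00084163  0.0010762 ] 0.09408831806209711
lid X [0.56102204 0.74171543] Y [-0.14681058  0.1461945 ]
369 [0.54933897 0.55497818]
324 [0.54948518 0.55572229]
t 13.65 now X,Y,z [0.4457 0.0006 0.3181] ori [179.9  -0.4 175.6] F [-0.1 -0.6  0.4] j [  21.   -5.  -17.   -0.  -78. -115.] open 0.0
```

View pics/top4.png

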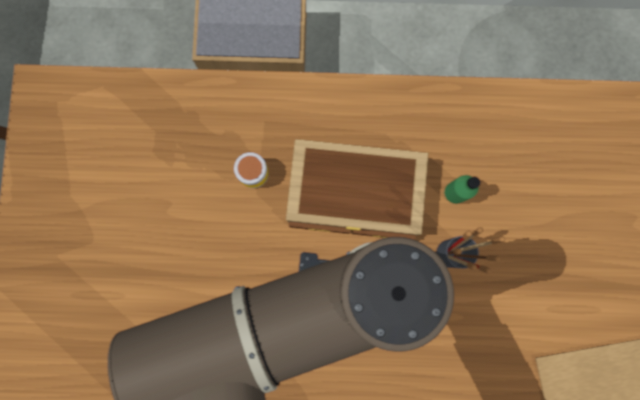

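The view shows the lid flat over the chest at about (358,188) px, level to 0.001 rad. Both drawers are flush, the chest has not moved, the tin (250,170), bottle (462,188) and pot (458,252) are in place, and the hand is clear. Handing in.

```bash
python3 -c "
from plant import ctrl
print(ctrl.close_job())"
```

```text
the job is handed in; nothing more can be done
None
```

The job is handed in (no verdict came back): at the last measurement both drawers were fully in, the lid was shut flat, and the chest had not measurably moved; the pot, bottle and tin stood in their places, and the hand was clear.

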